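# Rack the whetstone and open the honing-oil bottle

## Task

Get the whetstone ready for oiling: take it from the metal drain stand, where it leans, and stand it upright, on the long edge it now rests on, about centred in the free slot of the wooden rack, set down rather than dropped, fully down and let go. Then open the honing-oil bottle: press its safety cap down, twist it anticlockwise until it comes free, and lift it off. Finish still gripping the cap, held still and level, straight above the bottle and at least 6 cm above its mouth; do not put it down or let go, and leave the other stone, the cup, the tin and the brush where they are.

Things in the scene. Friction and masses are not known exactly. Their poses are not given: they have to be found in the camera images.
- stone: Whetstone to rack: slab 150 mm long (y), 60 high (z), 18 thick (x), 0.36 kg, one reddish and one pale face. Origin: centre of the long narrow edge now lowest, which must stand on the slot floor; z runs up the face to the opposite edge. It starts in the drain stand, z leaning 25 degrees from vertical towards the stand's -x, resting by weight only.
- stand: Fixed aluminium drain stand, base 120 (x) x 130 (y) x 10 mm, with two leaning L-shaped cheeks 14 mm wide, centred at y = -50 and +50 mm, that carry the stone's lower edge and its -x face up to 47 mm along the face; the 86 mm between them is open, so a finger fits behind the stone's middle. Origin: centre of the underside.
- rack: Fixed wooden rack, 125 (x) x 130 (y) x 44 mm high. Two slots along its y, centred at x = -31 and +31 mm, each 23 mm wide, floor 12 mm above the table, walls 32 mm high. Walls stand only at the ends (14 mm thick, centred at y = -50 and +50 mm); the 86 mm between is open for fingers. Origin: centre of the underside.
- strip: Thin black rubber strip, 80 x 18 mm, on the floor of the FREE slot of the rack. Origin: the middle of that slot, on the slot's floor (12 mm above the table); y runs along the slot, x across it. The free slot may be either one.
- stone_other: A second whetstone, same size and axes, already standing in the rack's other slot; leave it alone.
- bottle: Honing-oil bottle, white plastic, body 62 mm in diameter, sloping shoulder from 68 to 86 mm high, narrow neck 26 mm in diameter with its mouth (neck rim) 137 mm above the table; it is clamped in a fixed steel holder on the table and can neither move nor turn. Origin: centre of the underside, z up along the bottle's axis.
- cap: Grey ribbed push-and-turn cap, round, 48 mm in diameter, 42 high, 35 g. Origin: centre of its open underside, z up; locked, this is 105.5 mm above the table (cap top 147.5). Two inner lugs under ledges of the neck lock it (5 degrees of play). Keep it pressed down over 4 mm and turn it anticlockwise seen from above: after 60 to 120 degrees (80 is best) it is free and lifts straight off.
- seal (a joint): Sprung rubber seal in the bottle's mouth that pushes the cap up: 0 = fully up (cap locked), grows in m as the cap is pressed down. Pressing starts at about 5 N and rises by 1 N per mm; the cap bottoms at 0.0065 (about 12 N).
- cup: Steel cup, 72 mm in diameter, 75 mm high; leave alone. Origin: centre of the underside.
- tin: Closed aluminium tin, 60 mm in diameter, 60 mm high; leave alone. Origin: centre of the underside.
- brush: Brush lying on the table, 170 mm long along its x; leave alone. Origin: middle of its underside.
Mind the look-alikes: they are no part of the job. Leave any black or blue look-alike of the cap alone. There is more than one size of the bottle; the job needs the smallest.

How it is judged:
By the outcome, as a careful person would: the job done as asked, in the order asked, and still so for the second after the job is handed in, while the arm keeps its last pose, push and grip.
It also fails if it takes over 69 s, if anything falls off the work surface, if the arm or the gripper's body presses on something with over 40 N, if the wrist force passes 120 N, or if a joint passes its speed limit or range.

## Robot

A 6-joint arm with a two-finger parallel gripper is mounted at the origin on the work surface. World frame = base frame: x ahead of the robot, y to its left, z up, the work surface at z = 0. Lengths are in m, angles in rad, forces in N, time in s.
With the tool pointing down it reaches from about 0.35 to 1 m from the base axis. Payload 7.1 kg.
Tool frame: the origin (TCP) lies between the finger pads; the fingertips stand 22 mm ahead of it and the grasp point (between the pads) lies 3 mm ahead of it; x points along the fingers, y is the direction in which the jaws open and shut, and the axes are right-handed (so a half turn about x gives the same grasp; the last joint's range is limited). The gripper opens to 85 mm and grips with 20 to 120 N. Pads are 22 mm wide; open, the fingers measure 114 mm over their backs; the gripper's body (76 mm by 85 mm) begins 54 mm behind the grasp point. The pads swing forward as they close: fully open they stand 13 mm farther back than shut.
Start: joints at [1.222, 0.423, 1.63, -0, 1.089, -0.019], TCP at [0.202, 0.591, 0.214] pointing down, gripper open.
Joint ranges: [-3, 3], [-0.9, 2.11], [0.09, 2.58], [-1.31, 4.45], [0.11, 2.69], [-2.54, 2.54]. Speed limits (rad/s): [2.39, 2.39, 3.01, 3.14, 3.14, 3.14].

## Interface

Orientations are given as a rotation vector (axis times angle).
In Python, from rig import manip gives the robot as it stands. The module is installed in compiled form; this text tells all that it offers. Calls block until the motion is done:
- manip.move_to(position, orientation): joint-space move of the TCP to a pose.
- manip.servo_line(position, orientation=None, rate=0.15): straight line of the TCP; orientation=None keeps the orientation; rate is the mean speed in m/s.
- manip.set_joints(angles): joint-space move.
- manip.command_gripper(opening, f_grip=None): finger opening in m; f_grip is the grip in N (None keeps the last); returns when the fingers have stopped.
- manip.hold(seconds).
- manip.solve_ik(position, orientation): joint angles nearest the present ones, or None.
- manip.camera(name): name is "scene" or "top" or "wrist"; returns a dict with "image" (400x640x3 uint8, red, green, blue), "fx", "fy", "cx", "cy" (pixels), "cam_to_world" (4x4, takes a point from camera to world coordinates); the wrist camera has in their place "mount" (4x4, takes a point from camera to tool coordinates, whose origin is the TCP and whose axes are the tool frame's). Camera axes: x right, y down, z forward; pixel columns grow to the right and rows downward; lengths in m; the calibration is good to about 2 mm. A picture is of the moment at which its call begins: read the wrist's pose just before it. There is no depth.
A pose or a line that the arm cannot do raises manip.IKError and nothing moves.
- manip.sign_off(): hands the job in, once; it reports no verdict.
Readings, each from a call of its own:
- manip.get_time(): time.
- manip.get_joint_positions(): joint angles.
- manip.get_joint_vel(): joint speeds.
- manip.get_tau(): joint torques, N m.
- manip.get_position(): TCP position.
- manip.get_ee_rot(): TCP orientation.
- manip.get_contact_force(): force on the tool from outside, world axes, zero at the start.
- manip.get_torque(): the same for the moment, N m.
- manip.get_width(): finger opening in m.
Only numpy, scipy, OpenCV 4.12 (cv2) and the standard library are available. Lean on these libraries where they do the work, as an engineer would, in place of code of your own. Each camera call takes 0.05 s, during which the arm holds its last target.

## Working session

There is one attempt and no reset: what is moved stays moved. The work goes in short steps, each a Python script; the robot and the scene stay as the last script left them, time stands still between calls to the robot, and variables do not carry over. Pictures are saved under pics/ and viewed, and the job is handed in when it is done.

```bash
mkdir -p pics; cat > h.py <<'E'
import numpy as np, cv2
from rig import manip
def snap(n,f):
    c=manip.camera(n); cv2.imwrite(f,cv2.cvtColor(np.array(c["image"]),cv2.COLOR_RGB2BGR)); return c
def ray(c,u,v,T=None):
    T=np.array(c["cam_to_world"]) if T is None else T
    d=T[:3,:3]@np.array([(u-c["cx"])/c["fx"],(v-c["cy"])/c["fy"],1]); return T[:3,3],d
def onz(c,u,v,z,T=None):
    o,d=ray(c,u,v,T); return o+d*(z-o[2])/d[2]
def proj(c,p,T=None):
    T=np.array(c["cam_to_world"]) if T is None else T
    q=T[:3,:3].T@(np.array(p)-T[:3,3]); return np.array([c["fx"]*q[0]/q[2]+c["cx"],c["fy"]*q[1]/q[2]+c["cy"]])
E
python3 - <<'E'
from h import *
import pickle
for n in ("scene","top","wrist"):
    c=snap(n,f"pics/{n}0.png"); pickle.dump(c,open(n+"0.pkl","wb"))
    print(n,c["fx"],c["fy"],c["cx"],c["cy"]); print(np.round(c.get("cam_to_world",c.get("mount")),3))
print(manip.get_time(),manip.get_ee_rot(),manip.get_position(),manip.get_width())
E
```

```text
scene 471.67476525372007 471.67476525372007 312.5955930043051 196.04766226052212
[[ 0.608  0.46  -0.647  1.447]
 [ 0.794 -0.359  0.491 -0.802]
 [-0.006 -0.812 -0.583  0.891]
 [ 0.     0.     0.     1.   ]]
top 492.43592080078975 492.43592080078975 313.1862680085707 197.3514299743462
[[ 0.025 -0.989  0.145  0.409]
 [-1.    -0.026 -0.007 -0.107]
 [ 0.011 -0.145 -0.989  1.31 ]
 [ 0.     0.     0.     1.   ]]
wrist 344.3064164308288 344.3064164308288 316.1505696362594 197.54897091203176
[[ 0.    -0.305  0.952 -0.16 ]
 [ 1.    -0.    -0.    -0.   ]
 [ 0.001  0.952  0.305 -0.077]
 [ 0.     0.     0.     1.   ]]
0.15 [ 0.2579277   1.55547882 -0.25968573] [0.20222217 0.59092345 0.213353  ] 0.08526496242393172
```

View pics/scene0.png

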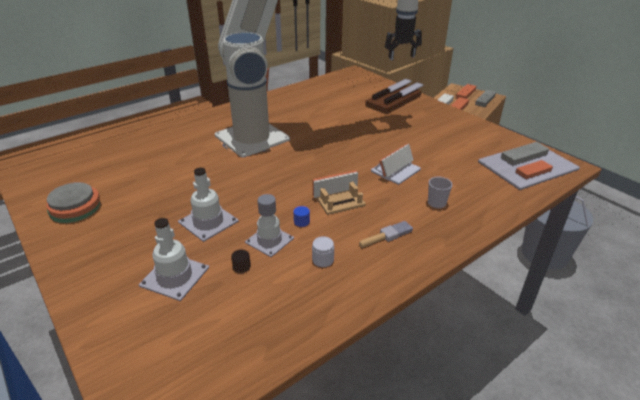

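View pics/top0.png

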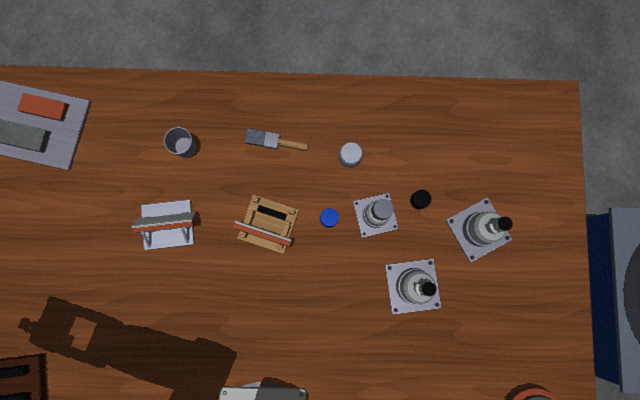

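View pics/wrist0.png

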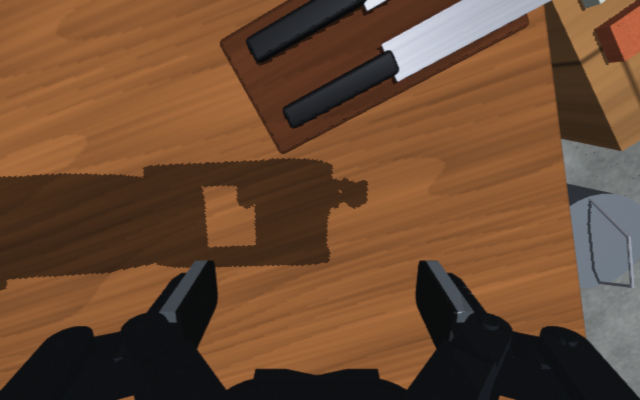

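The top view shows three bottles, at (378,212) with a grey cap, and at (487,228) and (417,288), both larger with black tops. There are two loose caps, blue at (330,218) and black at (421,199). The stand with the stone is at (166,224) and the rack at (267,223), with its strip at (272,212). The grey-capped bottle is the smallest and fits the description. I'll confirm it in crops.

```bash
python3 - <<'E'
import cv2,numpy as np
t=cv2.imread('pics/top0.png');s=cv2.imread('pics/scene0.png')
a=cv2.resize(t[185:265,120:220],None,fx=4,fy=4,interpolation=cv2.INTER_CUBIC)
b=cv2.resize(t[185:265,220:320],None,fx=4,fy=4,interpolation=cv2.INTER_CUBIC)
cv2.imwrite('pics/c1.png',np.hstack([a,b]))
a=cv2.resize(t[180:260,340:440],None,fx=4,fy=4,interpolation=cv2.INTER_CUBIC)
b=cv2.resize(s[180:260,230:330],None,fx=4,fy=4,interpolation=cv2.INTER_CUBIC)
cv2.imwrite('pics/c2.png',np.hstack([a,b]))
a=cv2.resize(s[140:220,300:430],None,fx=6,fy=6,interpolation=cv2.INTER_CUBIC)
cv2.imwrite('pics/c3.png',a)
E
```

```text
(no output)
```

View pics/c1.png

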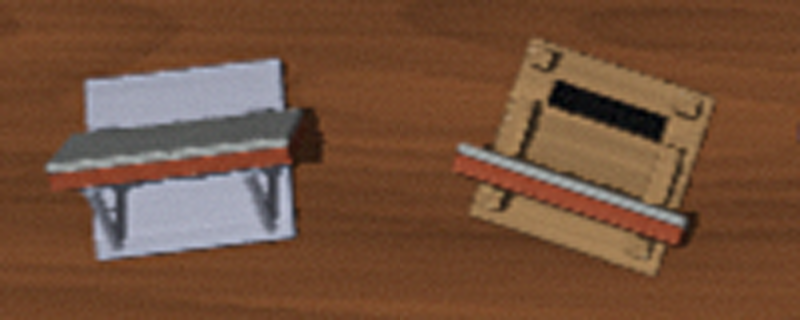

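View pics/c2.png

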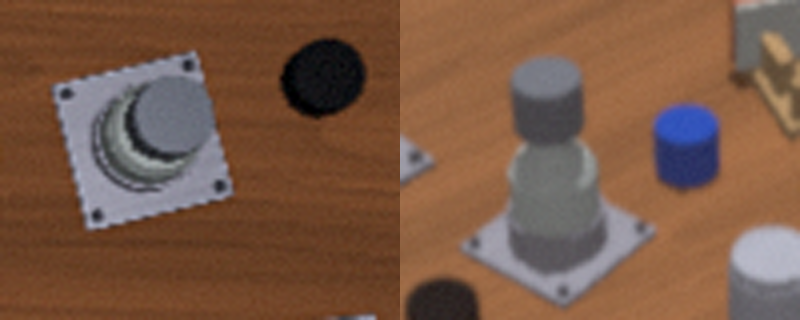

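View pics/c3.png

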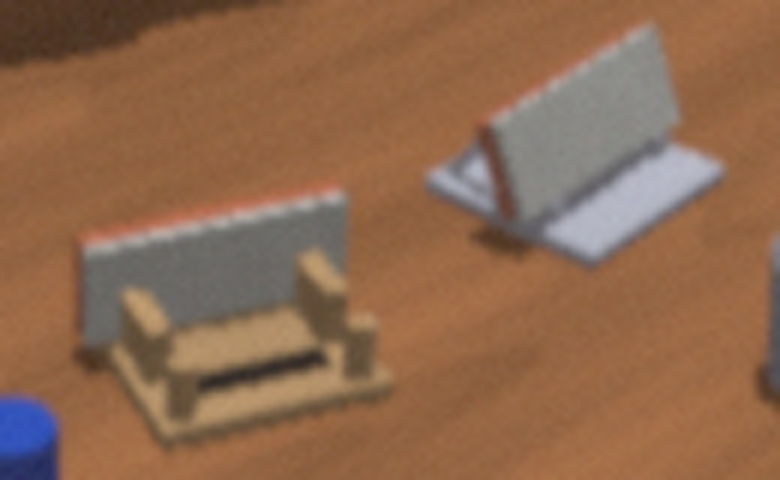

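The crops confirm the grey-capped bottle. They also confirm that the free slot is the one with the black strip, the far side in the top view. The stone leans towards the robot with its pale face up. Next I'll get rough poses.

```bash
python3 - <<'E'
from h import *
import pickle
c=pickle.load(open('top0.pkl','rb'))
def poly(P,ox,z): return np.array([onz(c,ox+u/4,185+v/4,z)[:2] for u,v in P])
st=poly([(85,80),(280,58),(297,238),(98,262)],120,.01)
rk=poly([(535,38),(713,97),(655,275),(470,212)],120,.012)  # 220-400/4
for n,p in(('stand',st),('rack',rk)):
    e=[np.linalg.norm(p[i]-p[(i+1)%4]) for i in range(4)]
    ux=(p[0]+p[1]-p[2]-p[3]); print(n,p.mean(0),np.round(e,3),'xdir deg',np.degrees(np.arctan2(ux[1],ux[0])))
s=pickle.load(open('scene0.pkl','rb'))
top=cv2.imread('pics/top0.png');sc=cv2.imread('pics/scene0.png')
# cap circle top: crop2 (172,114)-> 340+43,180+28.5
print('cap top',onz(c,340+172/4,180+114/4,.1475), 'scene',onz(s,230+(548-400)/4,180+78/4,.1475))
b=np.array([onz(c,340+u/4,180+v/4,.008)[:2] for u,v in[(53,88),(195,52),(232,192),(88,230)]]);print('holder',b.mean(0))
# strip in top
m=(top.max(2)<45).astype(np.uint8); m[:200]=0;m[225:]=0;m[:,:250]=0;m[:,295:]=0
n,l,stt,ce=cv2.connectedComponentsWithStats(m);i=1+stt[1:,4].argmax();print(stt[i],ce[i],onz(c,*ce[i],.013)); 
r=cv2.minAreaRect(np.argwhere(l==i)[:,::-1].astype(np.float32));bx=cv2.boxPoints(r);print([np.round(onz(c,*q,.013)[:2],4) for q in bx])
print(manip.get_position(),manip.get_joint_positions())
E
```

```text
stand [0.51724777 0.26586971] [0.129 0.12  0.13  0.121] xdir deg 8.553612626365735
rack [5.26553818e-01 1.96899581e-04] [0.125 0.123 0.129 0.123] xdir deg -17.101495873199813
cap top [ 0.55765773 -0.28243182  0.1475    ] scene [ 0.55944276 -0.28171008  0.1475    ]
holder [ 0.55741868 -0.28356737]
[257 205  29  15 173] [271.32947977 212.10404624] [ 0.55748125 -0.0066662   0.013     ]
[array([0.5614, 0.0318]), array([0.5767, 0.0272]), array([ 0.5533, -0.0457]), array([ 0.5381, -0.041 ])]
[0.20222217 0.59092345 0.213353  ] [ 1.22201418e+00  4.23632936e-01  1.63049280e+00  1.37582077e-05
  1.08860332e+00 -1.90052851e-02]
```

```bash
cat >> h.py <<'E'
from scipy.spatial.transform import Rotation as Ro
def ori(a,y):
    a=np.array(a,float);a/=np.linalg.norm(a);y=np.array(y,float);y-=a*(a@y);y/=np.linalg.norm(y)
    return Ro.from_matrix(np.c_[a,y,np.cross(a,y)]).as_rotvec()
def wristT(c):
    T=np.eye(4);T[:3,:3]=Ro.from_rotvec(W[1]).as_matrix();T[:3,3]=W[0];return T@np.array(c["mount"])
W=[None,None]
def wsnap(f):
    W[0]=np.array(manip.get_position());W[1]=np.array(manip.get_ee_rot());c=snap("wrist",f);c["cam_to_world"]=wristT(c);return c
def yv(deg): return [np.cos(np.radians(deg)),np.sin(np.radians(deg)),0]
E
python3 - <<'E'
from h import *
st=np.array([.517,.266]);th=8.5
for s in (1,-1):
    y=np.array(yv(th))*s
    print(s,manip.solve_ik([.517,.266,.25],ori([0,0,-1],y)))
    a=-np.array([-np.sin(np.radians(25))*yv(th)[0],-np.sin(np.radians(25))*yv(th)[1],np.cos(np.radians(25))])
    print(s,'tilt',manip.solve_ik([.50,.266,.06],ori(a,y)))
    y2=np.array(yv(-17))*s
    print(s,'rack',manip.solve_ik([.557,-.007,.05],ori([0,0,-1],y2)))
for d in range(-180,180,45): print(d,np.round(manip.solve_ik([.558,-.282,.15],ori([0,0,-1],yv(d))),2))
E
```

```text
1 [0.45471687 0.31959137 1.69597111 0.         1.12603017 0.30636388]
1 tilt [ 0.56388897  0.49546155  2.125583   -0.97640029  0.20740459  1.34671975]
1 rack [-3.39310541e-02  5.65325121e-01  1.87111760e+00 -4.44089210e-16
  7.05149934e-01  2.62774919e-01]
-1 None
-1 tilt [ 0.56388897  0.49546155  2.125583   -0.97640029  0.20740459 -1.7948729 ]
-1 rack NoneTraceback (most recent call last):
  File "<stdin>", line 10, in <module>
    return _wrapfunc(a, 'round', decimals=decimals, out=out)
    return _wrapit(obj, method, *args, **kwds)
    result = getattr(arr, method)(*args, **kwds)
TypeError: unsupported operand type(s) for *: 'NoneType' and 'float'
```

```bash
python3 - <<'E'
from h import *
import pickle
manip.move_to([.515,.30,.22],ori([0,0,-1],yv(8.5)))
c=wsnap('pics/w1.png');pickle.dump(c,open('w1.pkl','wb'));print(manip.get_time())
for d in range(-180,180,30):
    q=manip.solve_ik([.558,-.282,.15],ori([0,0,-1],yv(d))); print(d,None if q is None else np.round(q,2))
E
```

```text
1.775
-180 None
-150 [-0.49  0.5   1.67 -0.    0.97  2.13]
-120 [-0.49  0.5   1.67  0.    0.97  1.61]
-90 [-0.49  0.5   1.67 -0.    0.97  1.08]
-60 [-0.49  0.5   1.67 -0.    0.97  0.56]
-30 [-0.49  0.5   1.67 -0.    0.97  0.04]
0 [-0.49  0.5   1.67 -0.    0.97 -0.49]
30 [-0.49  0.5   1.67 -0.    0.97 -1.01]
60 [-0.49  0.5   1.67 -0.    0.97 -1.53]
90 [-0.49  0.5   1.67  0.    0.97 -2.06]
120 None
150 None
```

View pics/w1.png

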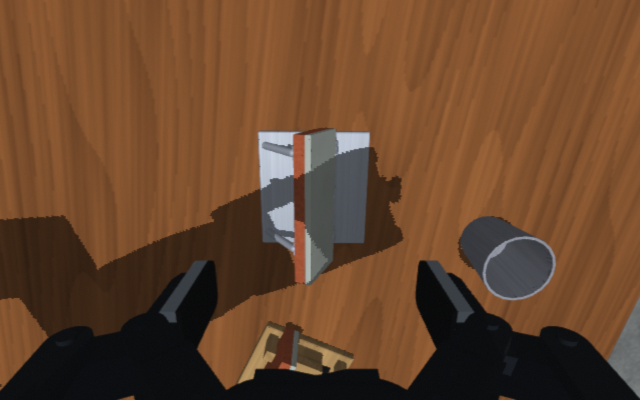

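```bash
python3 - <<'E'
import cv2
s=cv2.imread('pics/w1.png')
cv2.imwrite('pics/c4.png',cv2.resize(s[120:295,245:385],None,fx=3.4,fy=3.4,interpolation=cv2.INTER_CUBIC))
E
```

```text
(no output)
```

View pics/c4.png

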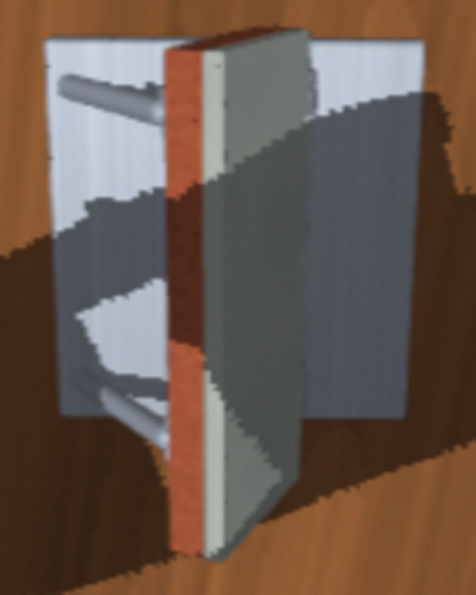

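```bash
python3 - <<'E'
from h import *
import pickle
from scipy.optimize import brentq
c=pickle.load(open('w1.pkl','rb'));T=c["cam_to_world"]
P=lambda u,v,z: onz(c,245+u/3.4,120+v/3.4,z,T)
b=np.array([P(u,v,.01) for u,v in[(45,38),(424,42),(405,417),(60,415)]])
print('base',b.mean(0),[round(np.linalg.norm(b[i]-b[(i+1)%4]),4) for i in range(4)])
x=b[1]+b[2]-b[0]-b[3];print('xdir',np.degrees(np.arctan2(x[1],x[0])))
y=b[0]+b[1]-b[2]-b[3];print(np.degrees(np.arctan2(y[1],y[0])))
for n,p,q in(('top -x',(165,50),(172,553)),('top +x',(223,48),(223,558)),('bot +x',(308,30),(298,482))):
    f=lambda z:np.linalg.norm(P(*p,z)-P(*q,z))-.15
    z=brentq(f,-.1,.2);m=(P(*p,z)+P(*q,z))/2;d=P(*q,z)-P(*p,z);print(n,m,np.degrees(np.arctan2(d[1],d[0])))
th=np.radians(np.degrees(np.arctan2(x[1],x[0])))
E
```

```text
base [0.51721068 0.26921815 0.01      ] [np.float64(0.1184), np.float64(0.1285), np.float64(0.1193), np.float64(0.1289)]
xdir 8.048456562205882
98.12782225207438
top -x [0.50037861 0.26074694 0.07092473] -81.78913273817511
top +x [0.51536815 0.26410995 0.07547658] -81.72945779239052
bot +x [0.53978686 0.26690121 0.02710173] -81.74845295081622
```

```bash
cat >> h.py <<'E'
th=8.2; xh=np.array(yv(th)); yh=np.array([-xh[1],xh[0],0]); zw=np.array([0,0,1.])
s25,c25=np.sin(np.radians(25)),np.cos(np.radians(25))
zs=-s25*xh+c25*zw; xs=c25*xh+s25*zw
O=.5652*xh+.187*yh+.020*zw
RG=ori(-zs,xs)
E
python3 - <<'E'
from h import *
import pickle
g=O+.039*zs
for d in (.12,.06,0): print(np.round(manip.solve_ik(g+d*zs,RG),2))
manip.command_gripper(.045)
manip.move_to(g+.10*zs,RG)
print(manip.get_time(),manip.get_position()-(g+.1*zs))
c=wsnap('pics/w2.png');pickle.dump(c,open('w2.pkl','wb'))
T=c["cam_to_world"]
for p in [(-.009,-.075,.06),(.009,-.075,.06),(-.009,.075,.06),(.009,.075,.06),(.009,-.075,0),(.009,.075,0)]:
    print(p,proj(c,O+p[0]*xs+p[1]*yh+p[2]*zs,T).round(1))
E
```

```text
[ 0.59  0.24  2.15 -0.49  0.4   0.87]
[ 0.56  0.38  2.13 -0.66  0.29  1.02]
[ 0.54  0.52  2.1  -0.95  0.2   1.3 ]
2.975 [0.0014216  0.00074291 0.00099716]
(-0.009, -0.075, 0.06) [302.  289.2]
(0.009, -0.075, 0.06) [324.6 289.1]
(-0.009, 0.075, 0.06) [299.   92.1]
(0.009, 0.075, 0.06) [326.2  92.1]
(0.009, -0.075, 0) [322.9 254.3]
(0.009, 0.075, 0) [324.   91.2]
```

View pics/w2.png

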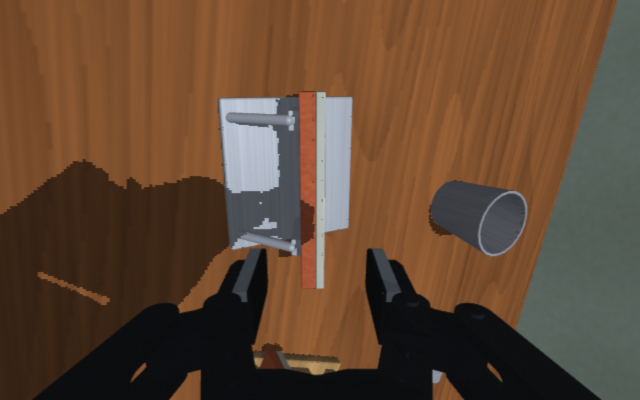

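The predicted stone corners match the picture to about 1 px (299,92 to 302,289), so I'll grasp it.

```bash
python3 - <<'E'
from h import *
import pickle
g=O+.039*zs
manip.servo_line(g,RG,rate=.06)
print(manip.get_time(),manip.get_position()-g,manip.get_contact_force())
manip.command_gripper(0.0,60)
manip.hold(.2)
print(manip.get_time(),manip.get_width(),manip.get_contact_force(),manip.get_position()-g)
manip.servo_line(g+.02*zw,RG,rate=.05)
print(manip.get_width(),manip.get_contact_force())
manip.servo_line(g+.11*zw,RG,rate=.12)
manip.hold(.2)
print(manip.get_time(),manip.get_width(),manip.get_contact_force(),manip.get_torque())
c=wsnap('pics/w3.png');pickle.dump((c,W),open('w3.pkl','wb'))
E
```

```text
4.8417 [5.49391890e-05 6.42240918e-05 2.47861125e-04] [ 0.83769206  0.8678984  -0.26966069]
5.425 0.015613915680407181 [-4.49451126 -0.36099184  6.11054159] [-2.85913309e-04  4.21567334e-06  3.12926364e-04]
0.015302495845718179 [ 1.0179115   0.34454964 -4.46927577]
7.075 0.015159273029663384 [-1.08275348  1.01017761 -4.5958952 ] [-0.09995933  0.51074827 -0.00430414]
```

View pics/w3.png

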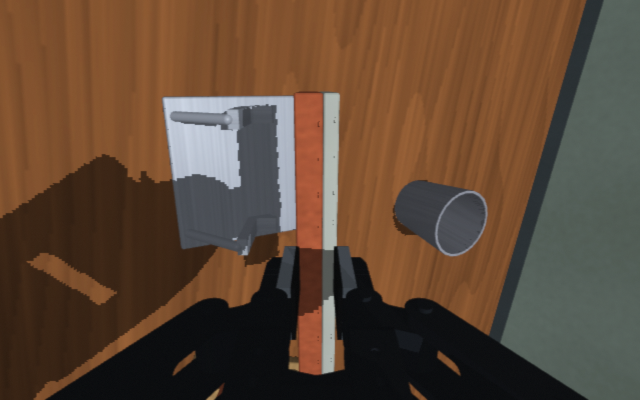

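```bash
python3 - <<'E'
from h import *
import pickle
c,W=pickle.load(open('w3.pkl','rb'));M=np.array(c["mount"])
for p in [(-.021,-.009,-.075),(-.021,.009,-.075),(-.021,-.009,.075),(-.021,.009,.075)]: print(p,proj(c,p,M).round(1))
s=cv2.imread('pics/w3.png')
cv2.imwrite('pics/c5.png',cv2.resize(s[85:150,270:370],None,fx=6,fy=6,interpolation=cv2.INTER_CUBIC))
cv2.imwrite('pics/c6.png',cv2.resize(s[340:390,270:370],None,fx=6,fy=6,interpolation=cv2.INTER_CUBIC))
E
```

```text
(-0.021, -0.009, -0.075) [292.1  94. ]
(-0.021, 0.009, -0.075) [338.8  94. ]
(-0.021, -0.009, 0.075) [298.3 396.1]
(-0.021, 0.009, 0.075) [333.  396.1]
```

View pics/c5.png

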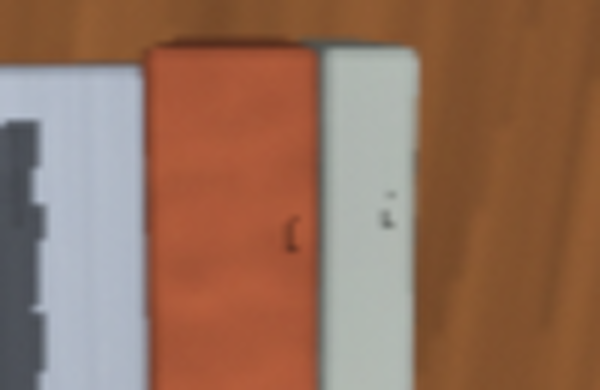

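View pics/c6.png

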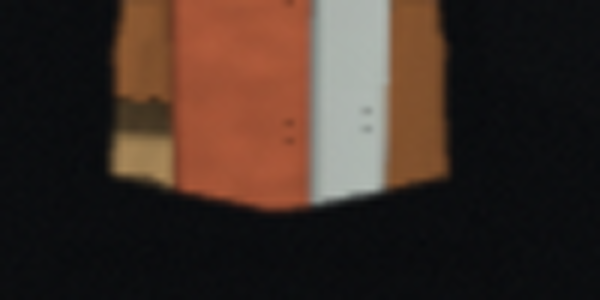

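```bash
python3 - <<'E'
from h import *
import pickle
xr=np.array(yv(-17));yr=np.array([-xr[1],xr[0],0])
S=np.array([.557,-.008,0])
for k in (-.06,-.1): print(manip.solve_ik(S+k*xr+.06*yr+.22*zw,ori(-zw,xr)))
manip.move_to(S-.07*xr+.05*yr+.22*zw,ori(-zw,xr));manip.hold(.3)
c=wsnap('pics/w4.png');pickle.dump(c,open('w4.pkl','wb'))
t=snap('top','pics/top1.png')
print(manip.get_time(),manip.get_width(),manip.get_contact_force(),manip.get_torque())
E
```

```text
[ 1.05862268e-01  2.63813760e-01  1.85188872e+00 -4.44089210e-16
  1.02589017e+00  4.02568241e-01]
[ 1.38180974e-01  2.09139344e-01  1.92598141e+00 -4.44089210e-16
  1.00647190e+00  4.34886947e-01]
8.375 0.015261931810470145 [ 0.19513531  0.13437415 -3.25383806] [ 0.02276448 -0.01100082  0.01102411]
```

View pics/w4.png

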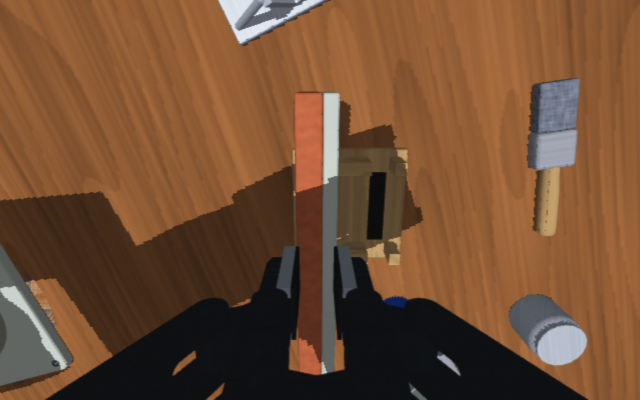

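View pics/top1.png

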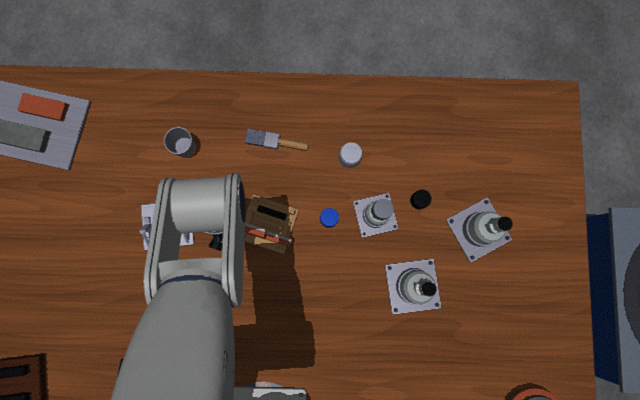

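```bash
python3 - <<'E'
from h import *
import pickle
c=pickle.load(open('w4.pkl','rb'));T=c["cam_to_world"]
s=cv2.imread('pics/w4.png')
cv2.imwrite('pics/c7.png',cv2.resize(s[140:275,330:430],None,fx=4.4,fy=4.4,interpolation=cv2.INTER_CUBIC))
m=(s.max(2)<30).astype(np.uint8);m[:165]=0;m[245:]=0;m[:,:362]=0;m[:,395:]=0
n,l,st,ce=cv2.connectedComponentsWithStats(m);i=1+st[1:,4].argmax();print(st[i],ce[i],onz(c,*ce[i],.013,T))
r=cv2.minAreaRect(np.argwhere(l==i)[:,::-1].astype(np.float32));bx=cv2.boxPoints(r);print(r)
ys=np.arange(st[i][1]+3,st[i][1]+st[i][3]-3); mx=np.array([np.argwhere(l[y]==i).mean() for y in ys])
p=np.polyfit(ys,mx,1);a=onz(c,np.polyval(p,ys[0]),ys[0],.013,T);b=onz(c,np.polyval(p,ys[-1]),ys[-1],.013,T);d=a-b;print('strip ydir',np.degrees(np.arctan2(d[1],d[0]))-90)
q=[onz(c,*k,.013,T)[:2] for k in bx];print(np.round(q,4),[round(np.linalg.norm(q[k]-q[(k+1)%4]),4) for k in range(4)])
E
```

```text
[367 173  19  66 957] [375.82027168 205.44723093] [ 0.55513415 -0.00516968  0.013     ]
((375.8615417480469, 205.4923095703125), (14.865964889526367, 65.89838409423828), 3.1798300743103027)
strip ydir -16.879864930911168
[[ 0.5353 -0.0409]
 [ 0.5586  0.0339]
 [ 0.5739  0.0283]
 [ 0.5515 -0.0469]] [np.float64(0.0783), np.float64(0.0163), np.float64(0.0784), np.float64(0.0173)]
```

View pics/c7.png

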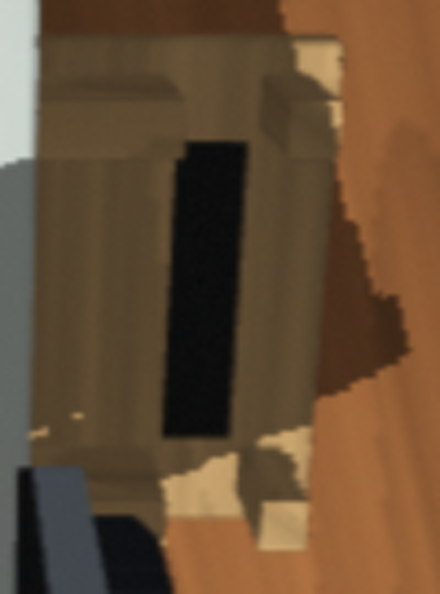

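```bash
cat >> h.py <<'E'
rd=-17.0
xr=np.array(yv(rd));yr=np.array([-xr[1],xr[0],0])
RR=ori(-zw,xr)
E
python3 - <<'E'
from h import *
import pickle
p=.533*xr+(.156-.035)*yr
manip.move_to(p+.13*zw,RR);manip.servo_line(p+.105*zw,RR,rate=.06);manip.hold(.3)
c=wsnap('pics/w5.png');pickle.dump(c,open('w5.pkl','wb'))
print(manip.get_time(),manip.get_position()-p,W)
s=cv2.imread('pics/w5.png')
cv2.imwrite('pics/c8.png',cv2.resize(s[0:160,230:400],None,fx=3.6,fy=3.6,interpolation=cv2.INTER_CUBIC))
E
```

```text
9.9083 [ 1.74911731e-04 -6.12674588e-05  1.05247342e-01] [array([ 0.54528237, -0.04015995,  0.10525833]), array([ 1.42468399,  1.05355963, -1.42398094])]
```

View pics/w5.png

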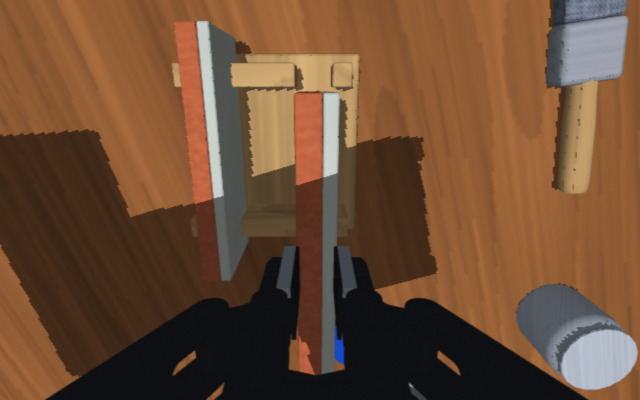

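View pics/c8.png

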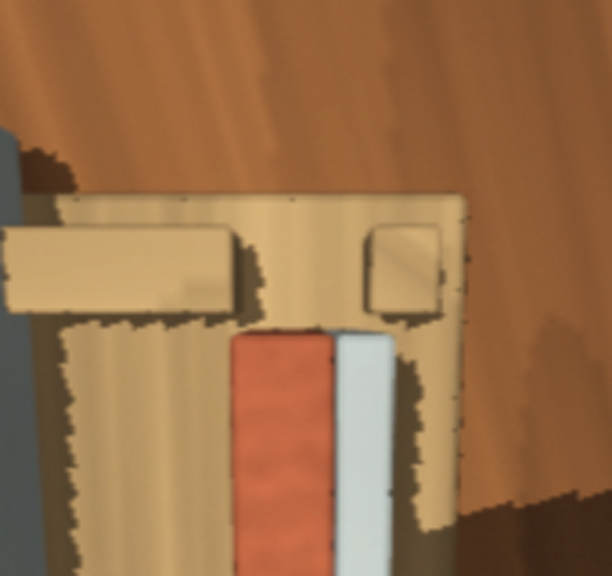

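```bash
python3 - <<'E'
from h import *
import pickle
c=pickle.load(open('w5.pkl','rb'));T=c["cam_to_world"]
P=onz(c,230+302.5/3.6,270/3.6,.044,T);print('wall +y slot centre: xr',P@xr,'yr',P@yr,'-> slot yr',P@yr-.05)
M=np.array(c["mount"]);print(proj(c,[-.021,0,-.075],M))
Q=onz(c,316.9,92.8,.126,T);print('stone end',Q@xr,Q@yr,'ctr yr',Q@yr-.075,'tcp yr',.121)
E
```

```text
wall +y slot centre: xr 0.532644148153894 yr 0.2059241951398578 -> slot yr 0.15592419513985778
[314.75244713  94.65210338]
stone end 0.5340260201379758 0.1966972559311408 ctr yr 0.1216972559311408 tcp yr 0.121
```

```bash
python3 - <<'E'
from h import *
p=.5316*xr+.1555*yr
manip.servo_line(p+.10*zw,RR,rate=.06);manip.hold(.3)
f0=np.array(manip.get_contact_force());print(manip.get_time(),f0)
z=.10
for z in [.090,.084,.080,.076,.070,.064,.060,.057]:
    manip.servo_line(p+z*zw,RR,rate=.04)
    f=np.array(manip.get_contact_force())-f0
    print(z,np.round([f@xr,f@yr,f[2]],2))
    if abs(f[2])>5 or abs(f@xr)>6: print('STOP');break
print(manip.get_time(),manip.get_torque())
E
```

```text
10.9417 [ 0.45973039  0.95796582 -3.3521836 ]
0.09 [ 0.25 -1.57 -0.5 ]
0.084 [-1.23 -0.45 -0.49]
0.08 [-0.67  0.19 -0.22]
0.076 [-0.23 -1.68 -0.71]
0.07 [ 0.5  -0.33 -0.93]
0.064 [ 0.18 -0.57 -0.31]
0.06 [-0.16 -0.67 -0.34]
0.057 [ 0.03 -1.21 -1.46]
13.2417 [-0.00834288 -0.00221142  0.00749991]
```

Entry into the slot was clean. Next I'll feel for the floor.

```bash
python3 - <<'E'
from h import *
import pickle
p=.5316*xr+.1555*yr
f0=np.array([.46,.96,-3.6])
z=.057
while z>.045:
    z-=.001
    manip.servo_line(p+z*zw,RR,rate=.02);manip.hold(.05)
    f=np.array(manip.get_contact_force())-f0
    print(round(z,4),np.round([f@xr,f@yr,f[2]],2))
    if f[2]>4: break
c=wsnap('pics/w6.png');pickle.dump(c,open('w6.pkl','wb'));t=snap('scene','pics/sc6.png')
cv2.imwrite('pics/c9.png',cv2.resize(cv2.imread('pics/sc6.png')[150:220,295:385],None,fx=7,fy=7,interpolation=cv2.INTER_CUBIC))
print(manip.get_time(),manip.get_torque(),manip.get_width())
E
```

```text
0.056 [-0.8  -1.49  0.31]
0.055 [-0.04 -1.06  0.32]
0.054 [-0.91 -1.99 -1.05]
0.053 [-0.07 -0.77 -1.14]
0.052 [-0.21 -1.22 -0.8 ]
0.051 [-0.76 -1.11  1.16]
0.05 [-2.63 -2.59 11.1 ]
15.4417 [-0.10525754  0.48281469 -0.00481408] 0.015522274302638042
```

View pics/w6.png

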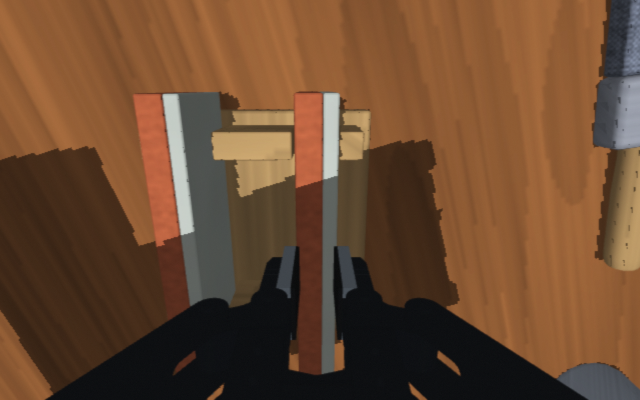

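View pics/c9.png

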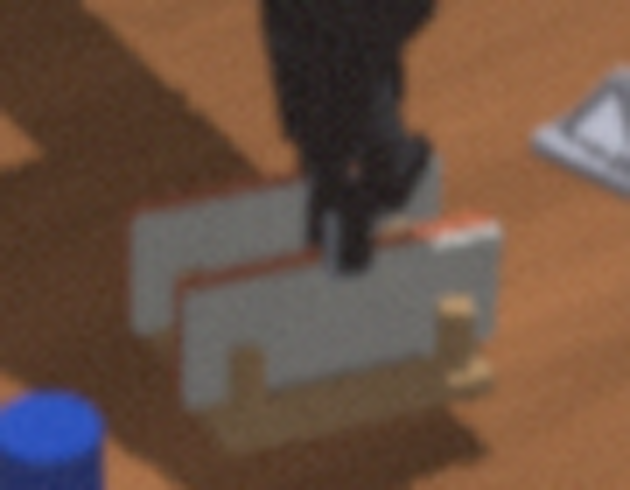

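Floor contact came at TCP z = 0.0505 against 0.051 predicted. In the wrist view the two stone ends line up (row 93), so the stone is fully down. Next I'll release and retreat.

```bash
python3 - <<'E'
from h import *
import pickle
p=.5316*xr+.1555*yr
manip.servo_line(p+.0505*zw,RR,rate=.02)
manip.command_gripper(.036)
manip.hold(.1);print(manip.get_width(),manip.get_contact_force())
manip.servo_line(p+.14*zw,RR,rate=.08)
manip.command_gripper(.075)
# view pose
manip.servo_line(p+.20*zw+.03*yr-.02*xr,RR,rate=.2);manip.hold(.2)
c=wsnap('pics/w7.png');pickle.dump(c,open('w7.pkl','wb'));snap('scene','pics/sc7.png')
a=cv2.resize(cv2.imread('pics/sc7.png')[150:220,295:385],None,fx=7,fy=7,interpolation=cv2.INTER_CUBIC);cv2.imwrite('pics/c10.png',a)
print(manip.get_time())
T=c["cam_to_world"]
for y in(-.075,.075):
  for x in(-.009,.009): print(x,y,proj(c,p+(x)*xr+y*yr+.072*zw,T).round(1))
E
```

```text
0.03599918384867381 [ 0.53724605 -0.32798348 -0.68926938]
18.6583
-0.009 -0.075 [327.8 287.8]
0.009 -0.075 [346.7 287.8]
-0.009 0.075 [329.5 128.3]
0.009 0.075 [351.4 128.3]
```

View pics/w7.png

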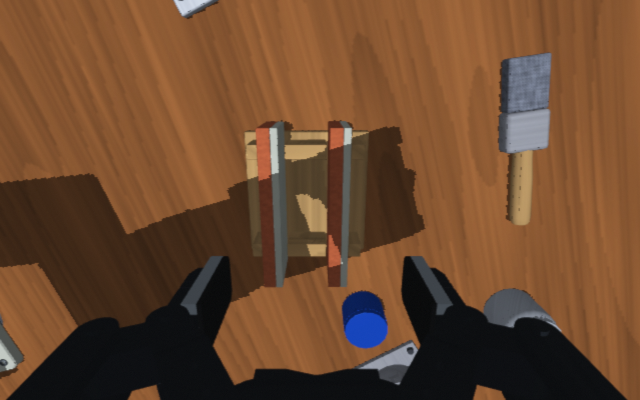

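View pics/c10.png

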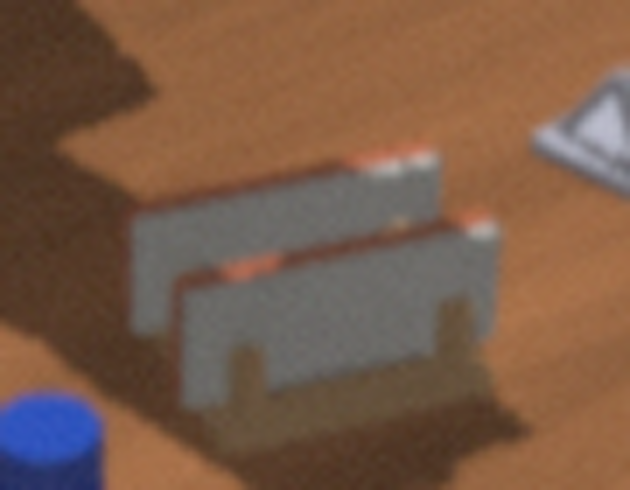

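The stone stands upright in the free slot, its ends level with the neighbour's (rows 122 and 287). Next is the cap.

```bash
python3 - <<'E'
from h import *
import pickle
R=ori(-zw,yv(-60))
manip.move_to([.5585,-.2825,.26],R);manip.hold(.2)
c=wsnap('pics/w8.png');pickle.dump(c,open('w8.pkl','wb'));print(manip.get_time(),proj(c,[.5585,-.2825,.1475],c["cam_to_world"]))
E
```

```text
20.1167 [316.62926702 188.64019153]
```

View pics/w8.png

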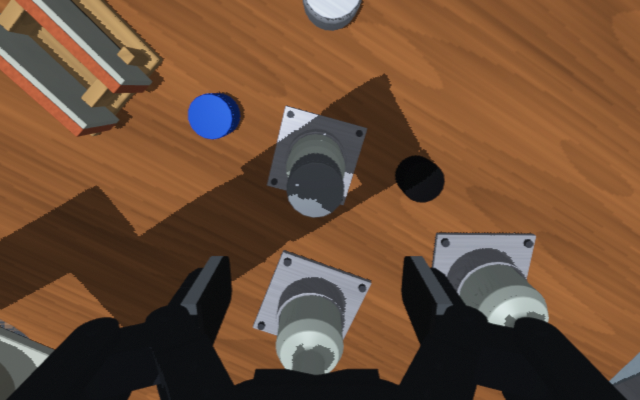

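```bash
python3 - <<'E'
import cv2
s=cv2.imread('pics/w8.png')
c=cv2.resize(s[100:225,260:380],None,fx=4.8,fy=4.8,interpolation=cv2.INTER_CUBIC)
c=cv2.convertScaleAbs(c,alpha=1.8)
cv2.imwrite('pics/c11.png',c)
E
```

```text
(no output)
```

View pics/c11.png

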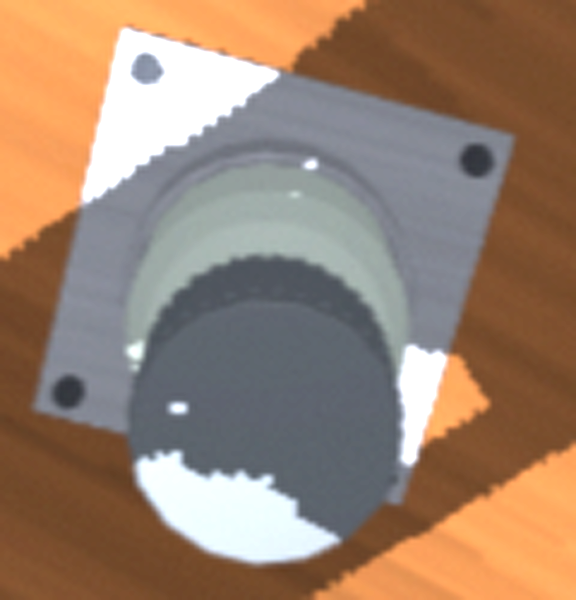

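```bash
python3 - <<'E'
from h import *
import pickle
c=pickle.load(open('w8.pkl','rb'));T=c["cam_to_world"]
print(onz(c,260+266/4.8,100+431.5/4.8,.1475,T))
g=np.array([.5585,-.2828]);R=ori(-zw,yv(-60))
E
```

```text
[ 0.55706957 -0.28217579  0.1475    ]
```

```bash
python3 - <<'E'
from h import *
R=ori(-zw,yv(-60));g=np.array([.5577,-.2822,0])
f0=np.array(manip.get_contact_force())
manip.servo_line(g+.131*zw,R,rate=.1)
print(manip.get_time(),np.round(manip.get_contact_force()-f0,2))
manip.command_gripper(0.02,70);manip.hold(.1)
print(manip.get_time(),manip.get_width(),np.round(manip.get_contact_force()-f0,2),manip.get_torque(),manip.get_position()-g)
np.save('f0.npy',f0)
c=snap('scene','pics/sc9.png')
cv2.imwrite('pics/c12.png',cv2.resize(cv2.imread('pics/sc9.png')[150:260,220:330],None,fx=5,fy=5,interpolation=cv2.INTER_CUBIC))
E
```

```text
21.5583 [-0.71 -0.25  0.35]
22.225 0.019907375544545844 [0.97 0.22 0.19] [-0.03908026  0.00844199 -0.00321696] [-4.59926654e-05 -3.11951250e-06  1.30952298e-01]
```

View pics/c12.png

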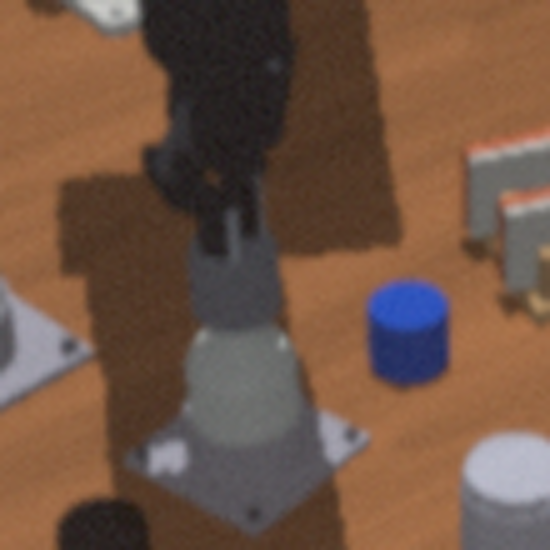

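```bash
python3 - <<'E'
from h import *
import pickle
s=pickle.load(open('scene0.pkl','rb'));t=pickle.load(open('top0.pkl','rb'));w=pickle.load(open('w8.pkl','rb'))
g=np.array([.5577,-.2822,0])
for z in(.0,.1055,.109,.1475): print(z,proj(s,g+z*zw),proj(t,g+z*zw))
# two-view triangulation cap top centre: top(383,208.5), scene(267,199.5), wrist(315.4,189.8)
A=[];b=[]
for c,u,v in((t,383,208.5),(s,267,199.5),(w,315.4,189.9)):
    o,d=ray(c,u,v,np.array(c["cam_to_world"]));d/=np.linalg.norm(d);P=np.eye(3)-np.outer(d,d);A.append(P);b.append(P@o)
for i in((0,1),(0,2),(1,2),(0,1,2)):
    print(i,np.linalg.solve(sum(A[k] for k in i),sum(b[k] for k in i)))
print(manip.get_position(),manip.get_joint_positions(),manip.get_width())
E
python3 -c "
import sys;sys.path.insert(0,'.')
from h import *
c=wsnap('pics/w9.png')"
```

```text
0.0 [269.74922796 240.92532   ] [374.59292894 215.23603292]
0.1055 [267.46336502 211.69317635] [380.33329031 210.56900409]
0.109 [267.38378574 210.67549812] [380.54068756 210.40038597]
0.1475 [266.49146092 199.26424216] [382.90288056 208.47987573]
(0, 1) [ 0.55816195 -0.28186713  0.14682818]
(0, 2) [ 0.55745534 -0.28206415  0.14908095]
(1, 2) [ 0.55750107 -0.28159013  0.14662662]
(0, 1, 2) [ 0.55771686 -0.28194552  0.14697878]
[ 0.55766386 -0.28218563  0.13094198] [-4.87481434e-01  5.23162374e-01  1.68500293e+00 -1.70678659e-05
  9.33534290e-01  5.59701733e-01] 0.019699891191722448
```

View pics/w9.png

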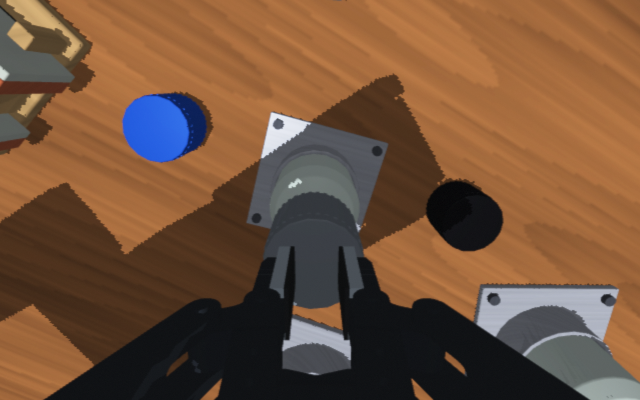

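```bash
python3 - <<'E'
from h import *
c=manip.camera("wrist");M=np.array(c["mount"])
for x in(-.02,0,.022):
  for z in(-.011,.011): print(x,z,[proj(c,[x,y,z],M).round(0) for y in(-.0115,.0115,-.024,.024)])
a=cv2.imread('pics/w9.png')
cv2.imwrite('pics/c13.png',cv2.convertScaleAbs(cv2.resize(a[170:350,230:400],None,fx=3.5,fy=3.5,interpolation=cv2.INTER_CUBIC),alpha=2))
E
```

```text
-0.02 -0.011 [array([289., 246.]), array([341., 245.]), array([261., 246.]), array([369., 245.])]
-0.02 0.011 [array([290., 289.]), array([340., 289.]), array([263., 289.]), array([367., 289.])]
0 -0.011 [array([292., 228.]), array([338., 228.]), array([267., 228.]), array([363., 228.])]
0 0.011 [array([293., 267.]), array([337., 267.]), array([269., 267.]), array([361., 267.])]
0.022 -0.011 [array([295., 213.]), array([336., 213.]), array([272., 213.]), array([358., 213.])]
0.022 0.011 [array([295., 249.]), array([335., 249.]), array([274., 249.]), array([357., 248.])]
```

View pics/c13.png

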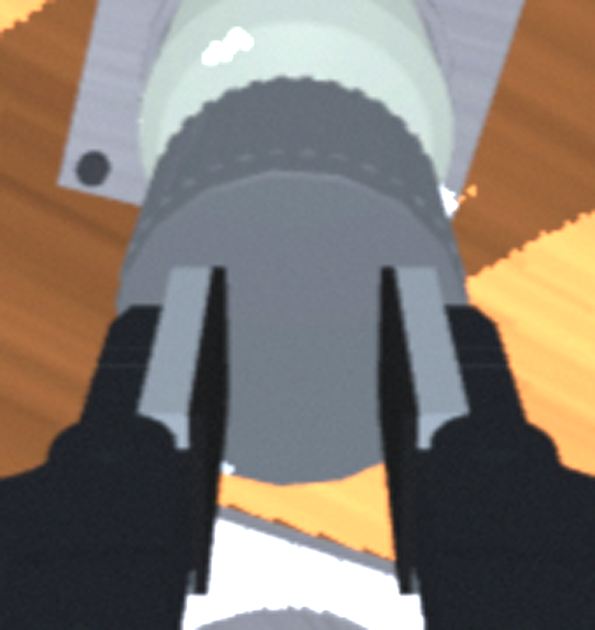

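```bash
python3 - <<'E'
from h import *
import pickle
s=pickle.load(open('scene0.pkl','rb'))
p=.5316*xr+.1555*yr+.050*zw
for x in(-.03,-.02,-.01,0,.022): print(x,[proj(s,p-x*zw+y*xr-z*yr).round(1) for y in(.009,.0235) for z in(-.011,.011)])
a=cv2.imread('pics/sc6.png')
cv2.imwrite('pics/c14.png',cv2.convertScaleAbs(cv2.resize(a[160:205,320:370],None,fx=12,fy=12,interpolation=cv2.INTER_CUBIC),alpha=1.6))
E
```

```text
-0.03 [array([347.6, 184.7]), array([340.9, 186.2]), array([349.5, 187.3]), array([342.8, 188.7])]
-0.02 [array([347.5, 187.4]), array([340.8, 188.9]), array([349.4, 190. ]), array([342.7, 191.5])]
-0.01 [array([347.3, 190.1]), array([340.7, 191.6]), array([349.3, 192.7]), array([342.6, 194.2])]
0 [array([347.2, 192.8]), array([340.7, 194.3]), array([349.1, 195.3]), array([342.5, 196.8])]
0.022 [array([347. , 198.5]), array([340.5, 200. ]), array([348.9, 201.1]), array([342.3, 202.6])]
```

View pics/c14.png

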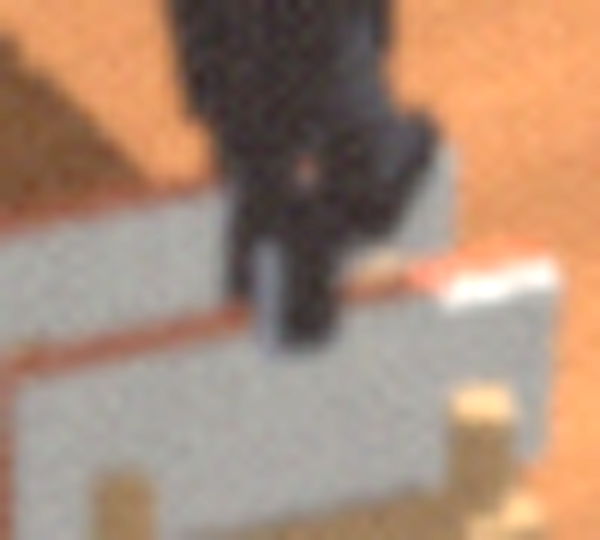

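The fingers closed to 20 mm without touching the cap. In the wrist view (tips at row 247) and the scene view, the real fingertips sit about 40 mm behind where the tool description puts them, so they are hovering at the level of the cap top. The stone grip was shallow for the same reason. I'll calibrate the tip height with a light touch on the cap top.

```bash
python3 - <<'E'
from h import *
R=ori(-zw,yv(-60));g=np.array([.5577,-.2822,0])
manip.hold(.1)
fs=[]
for k in range(5): fs.append(manip.get_contact_force());manip.hold(.02)
f0=np.mean(fs,0);print(f0)
z=.131
while z>.112:
    z-=.001
    manip.servo_line(g+z*zw,R,rate=.03);manip.hold(.04)
    f=np.array(manip.get_contact_force())-f0
    if abs(f[2])>1.8: print(z,np.round(f,2));
    if f[2]>3: break
print(z,manip.get_time(),manip.get_position()[2],np.round(f,2),manip.get_width())
snap('scene','pics/sc10.png');cv2.imwrite('pics/c15.png',cv2.resize(cv2.imread('pics/sc10.png')[160:230,230:310],None,fx=7,fy=7,interpolation=cv2.INTER_CUBIC))
E
```

```text
[0.12401132 0.31121705 0.28200108]
0.13 [-1.12 -0.53  2.71]
0.129 [-0.99  0.93  5.83]
0.129 23.1417 0.1293267650273407 [-0.99  0.93  5.83] 0.019709247391401043
```

View pics/c15.png

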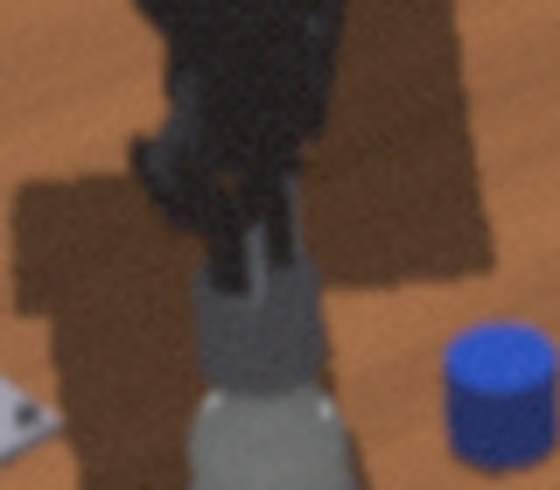

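```bash
python3 - <<'E'
from h import *
R=ori(-zw,yv(-60));g=np.array([.5577,-.2822,0])
manip.servo_line(g+.142*zw,R,rate=.1)
manip.command_gripper(.08)
manip.servo_line(g+.165*zw,R,rate=.15) if False else None
fs=[]
for k in range(5): fs.append(manip.get_contact_force());manip.hold(.02)
f0=np.mean(fs,0)
for z in(.125,.11,.10,.092):
    manip.servo_line(g+z*zw,R,rate=.06)
    f=np.array(manip.get_contact_force())-f0
    if np.abs(f).max()>4: print('contact',z,f);break
print(manip.get_time(),np.round(f,2))
if np.abs(f).max()<4:
    manip.command_gripper(.03,70);manip.hold(.2)
    print(manip.get_time(),manip.get_width(),np.round(np.array(manip.get_contact_force())-f0,2),np.round(manip.get_torque(),2),manip.get_position()-g)
np.save('f0.npy',f0)
wsnap('pics/w10.png')
E
```

```text
25.6 [0.93 0.74 0.1 ]
26.2 0.04587893277150106 [-1.34  1.67  5.2 ] [ 0.2   0.29 -0.02] [1.13407704e-04 1.76853896e-05 9.23931897e-02]
```

View pics/w10.png

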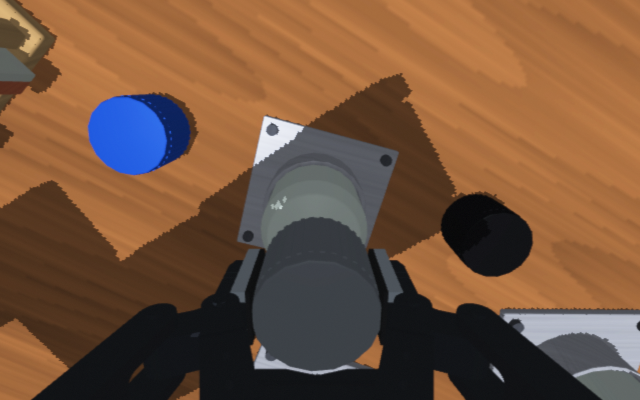

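The cap is gripped at a width of 46 mm. Next I'll press it down and watch the force.

```bash
python3 - <<'E'
from h import *
R=ori(-zw,yv(-60));g=np.array([.5577,-.2822,0]);f0=np.load('f0.npy')
for z in(.090,.088,.0875,.087,.0865,.086,.0855,.085):
    manip.servo_line(g+z*zw,R,rate=.03);manip.hold(.08)
    f=np.array(manip.get_contact_force())-f0
    print(z,round(manip.get_position()[2],4),np.round(f,2))
    if f[2]>15.5: break
print(manip.get_time(),manip.get_width(),manip.get_joint_positions())
E
```

```text
0.09 0.0904 [-1.48  1.8   5.89]
0.088 0.0886 [-2.38  2.64  8.38]
0.0875 0.0882 [-3.1   2.67  8.65]
0.087 0.0878 [-1.53  2.06  9.79]
0.0865 0.0874 [-3.81  2.9  10.23]
0.086 0.087 [-3.61  2.18 11.09]
0.0855 0.0865 [-4.06  2.36 11.37]
0.085 0.0861 [-4.23  3.08 12.28]
28.9167 0.04594199730967676 [-4.87402052e-01  5.84768790e-01  1.70436230e+00  9.91563881e-05
  8.52068217e-01  5.59795236e-01]
```

```bash
python3 - <<'E'
from h import *
g=np.array([.5577,-.2822,.0848]);f0=np.load('f0.npy')
for d in(-50,-40,-25,-10,5,20,22):
    manip.move_to(g,ori(-zw,yv(d)));manip.hold(.05)
    f=np.array(manip.get_contact_force())-f0
    print(d,round(manip.get_position()[2],4),np.round(f,2),np.round(manip.get_torque(),2),round(manip.get_joint_positions()[5],3),round(manip.get_time(),2))
    if np.abs(f).max()>30: print('STOP');break
print(manip.get_width())
wsnap('pics/w11.png')
E
```

```text
-50 0.086 [-3.48  5.32 12.65] [0.72 0.56 0.07] 0.385 29.26
-40 0.086 [-2.7   6.07 13.13] [0.88 0.52 0.11] 0.21 29.6
-25 0.086 [-3.1   8.3  14.39] [1.18 0.57 0.11] -0.051 30.01
-10 0.086 [-3.64  8.76 16.01] [1.26 0.81 0.09] -0.313 30.42
5 0.086 [-7.03  8.02 17.35] [1.17 1.03 0.06] -0.575 30.82
20 0.086 [-7.63  9.05 17.6 ] [1.26 1.14 0.12] -0.837 31.23
22 0.086 [-7.74 10.46 18.3 ] [1.4  1.1  0.06] -0.872 31.53
0.04618782764212036
```

View pics/w11.png

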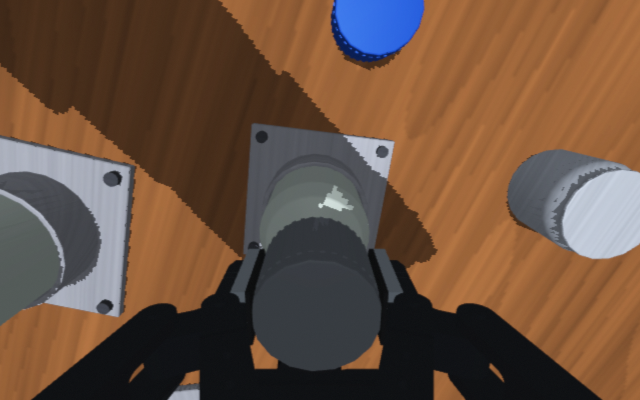

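```bash
python3 - <<'E'
from h import *
g=np.array([.5577,-.2822,0]);f0=np.load('f0.npy');R=ori(-zw,yv(22))
for z in(.088,.091,.094,.097,.100,.105,.115,.13):
    manip.servo_line(g+z*zw,R,rate=.04);manip.hold(.03)
    f=np.array(manip.get_contact_force())-f0
    print(z,round(manip.get_position()[2],4),np.round(f,2))
    if f[2]<-8: print('STOP');break
print(manip.get_time(),manip.get_width())
E
```

```text
0.088 0.0885 [-6.11  8.71 12.45]
0.091 0.0911 [-3.74  8.03  8.56]
0.094 0.0934 [-3.83  5.18  2.97]
0.097 0.0962 [-3.51  3.57  0.75]
0.1 0.0994 [-5.29  4.98  0.29]
0.105 0.1051 [-6.34  4.99  1.57]
0.115 0.1162 [-5.83 -0.05  3.19]
0.13 0.1306 [-0.29  0.26 -0.71]
34.3 0.046406403907080646
```

```bash
python3 - <<'E'
from h import *
g=np.array([.5575,-.2820,0]);R=ori(-zw,yv(22))
manip.servo_line(g+.215*zw,R,rate=.08);manip.hold(.5)
print(manip.get_time(),manip.get_position(),manip.get_width(),manip.get_contact_force()-np.load('f0.npy'))
wsnap('pics/w12.png');snap('scene','pics/sc12.png');snap('top','pics/top12.png')
a=cv2.imread('pics/sc12.png')
cv2.imwrite('pics/c16.png',cv2.resize(a[130:260,220:380],None,fx=4.5,fy=4.5,interpolation=cv2.INTER_CUBIC))
s=__import__('pickle').load(open('scene0.pkl','rb'))
for z in(.137,.197,.22,.23,.27): print(z,proj(s,g+z*zw).round(1))
E
```

```text
36.0167 [ 0.5574993  -0.28197445  0.21493316] 0.0461374905224079 [0.44353958 0.38267565 0.00315748]
0.137 [266.8 202.4]
0.197 [265.3 183.9]
0.22 [264.7 176.6]
0.23 [264.5 173.3]
0.27 [263.5 160. ]
```

View pics/c16.png

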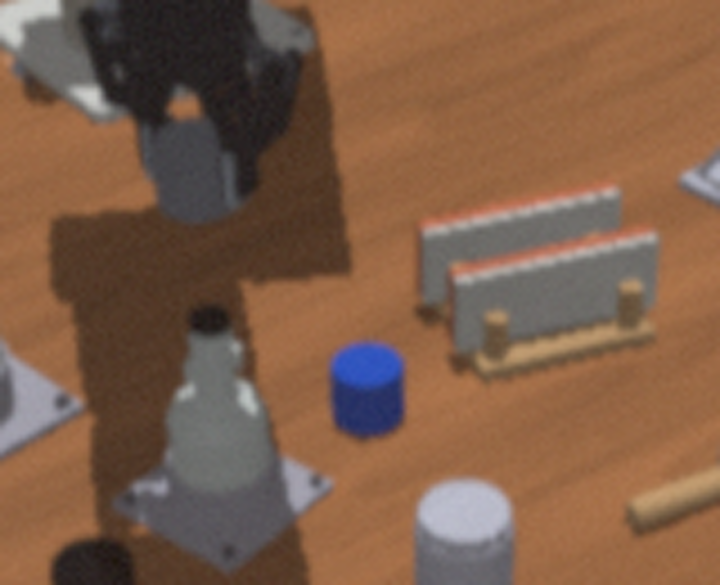

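View pics/w12.png

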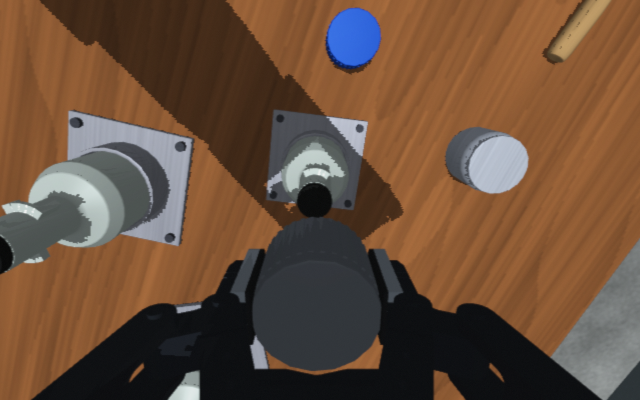

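View pics/top12.png

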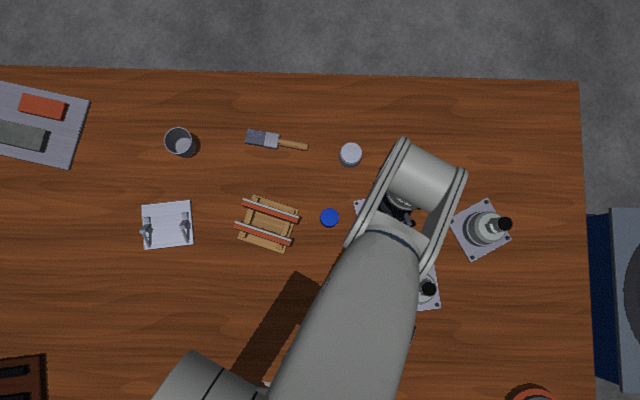

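```bash
python3 - <<'E'
from h import *
W[0]=np.array(manip.get_position());W[1]=np.array(manip.get_ee_rot());c=manip.camera("wrist")
print('mouth',onz(c,315,200,.137,wristT(c)),'vel',np.abs(manip.get_joint_vel()).max(),'axis',Ro.from_rotvec(W[1]).as_matrix()[:,0].round(4),manip.get_time(),manip.get_width())
M=np.array(c["mount"])
print(onz({**c},316.5,315,.270,wristT(c)))
manip.sign_off()
E
```

```text
mouth [ 0.55728685 -0.28268942  0.137     ] vel 0.0017848889895845392 axis [ 0. -0. -1.] 36.2167 0.0462040783526445
[ 0.55795952 -0.28218708  0.27      ]
the job is handed in; nothing more can be done
```

I racked the whetstone and took the cap off the honing-oil bottle. I handed the job in at 36.2 s of the 69 s allowed, with the cap still in the gripper.

**Stone:** I lifted it from the drain stand, lowered it into the free slot (the one with the black strip) until it touched the floor, and let go. Floor contact came within 1 mm of the predicted height. Afterwards it stood upright, with its ends level with those of the other stone.

**Cap:** I pressed it down about 6 mm with 12 N, rising to 18 N during the turn. I then turned it 82° anticlockwise and it lifted off freely. It is held about 8 cm above the bottle mouth and within about 1 mm of the mouth's axis. The tool is vertical, the cap looks level in the gripper, and the arm is still.

**Checks that disagreed or failed:**
- **Fingertip position:** the real fingertips sit about 39 mm behind the position in the tool description. The first try at the cap therefore closed on air above it. I measured the true tip position with a light touch of about 6 N on the cap top, then regripped.
- **Stone grip:** because of that offset, the stone was held by only about its top 4 mm. It showed no visible slip.
- **Slot position:** the top camera and the wrist camera put the slot 2–3 mm apart across its width. I used a close wrist view of the slot beside the stone, and the stone went in without contact.
- **Side force:** it reached about 13 N while turning and lifting the cap. It was gone once the cap was clear.

In the last views the other stone, cup, tin, brush and loose caps were where they started.

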